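# Put the watered succulents back on their saucers

### The job

The four potted succulents have been watered and have drained on the steel draining tray. Put them back on the bamboo plant stand, each pot upright in the drip saucer of its own size: largest pot in the largest saucer, second largest in the second largest, and so on. Set them down gently, leave the saucers where they stand, and leave the upturned cup on the tray.

Things in the scene. Friction and masses are not known exactly. Their poses are not given: they have to be found in the camera images.
- pot_xl_mid (a point): largest potted succulent: a terracotta flower pot 62 mm tall holding a broad leafy rosette. Round; its top 16 mm is a straight upright collar 66 mm across (the place to grip); below it the pot tapers to a flat foot 46 mm across. The plant keeps inside the rim and rises at most 25 mm above it. The point is on the pot's axis, half-way up the pot (31 mm above its foot); z is the pot's axis, upward. About 210 g.
- pot_l_mid (a point): second largest potted succulent: a terracotta flower pot 55 mm tall holding a round ribbed ball cactus. Round; its top 15 mm is a straight upright collar 57 mm across (the place to grip); below it the pot tapers to a flat foot 39 mm across. The plant keeps inside the rim and rises at most 25 mm above it. The point is on the pot's axis, half-way up the pot (27.5 mm above its foot); z is the pot's axis, upward. About 150 g.
- pot_m_mid (a point): second smallest potted succulent: a terracotta flower pot 48 mm tall holding a tuft of pointed aloe leaves. Round; its top 14 mm is a straight upright collar 48 mm across (the place to grip); below it the pot tapers to a flat foot 32 mm across. The plant keeps inside the rim and rises at most 25 mm above it. The point is on the pot's axis, half-way up the pot (24 mm above its foot); z is the pot's axis, upward. About 100 g.
- pot_s_mid (a point): smallest potted succulent: a terracotta flower pot 42 mm tall holding a tiny cluster of bead-like leaves. Round; its top 13 mm is a straight upright collar 39 mm across (the place to grip); below it the pot tapers to a flat foot 25 mm across. The plant keeps inside the rim and rises at most 25 mm above it. The point is on the pot's axis, half-way up the pot (21 mm above its foot); z is the pot's axis, upward. About 60 g.
- saucer_xl: largest terracotta drip saucer, for the largest pot: round shallow dish 77 mm across its rim, 11 mm high, standing loose on the bamboo stand. Floor 4 mm thick and about 64 mm across inside, wall 3 mm. Origin at the centre of its underside, z up.
- saucer_l: second largest terracotta drip saucer, for the second largest pot: round shallow dish 68 mm across its rim, 11 mm high, standing loose on the bamboo stand. Floor 4 mm thick and about 55 mm across inside, wall 3 mm. Origin at the centre of its underside, z up.
- saucer_m: second smallest terracotta drip saucer, for the second smallest pot: round shallow dish 59 mm across its rim, 11 mm high, standing loose on the bamboo stand. Floor 4 mm thick and about 46 mm across inside, wall 3 mm. Origin at the centre of its underside, z up.
- saucer_s: smallest terracotta drip saucer, for the smallest pot: round shallow dish 50 mm across its rim, 11 mm high, standing loose on the bamboo stand. Floor 4 mm thick and about 37 mm across inside, wall 3 mm. Origin at the centre of its underside, z up.
- stand: low bamboo plant stand, fixed: a slatted top 115 mm (x) by 350 mm (y), 70 mm high, on which the four saucers stand in a row along its y axis, 85 mm apart, in any order. Origin on the counter under its centre, z up. It may stand left or right of the robot; the draining tray stands on the other side.
- cup_mid (a point): upturned white ceramic cup, 59 mm tall, 58 mm across at the bottom (its mouth) and 42 mm at the top. It stands in the same row as the pots on the steel draining tray and is not part of the job. The row has five places, 80 mm apart, in a nearly straight line; the four pots and the cup take them in any order, on a wire rack 30 mm above the counter, 120 mm deep across the row. The point is on the cup's axis, 29 mm above its mouth.
Not all that is in view belongs to the job. What is shaped like the part that bears pot_m_mid but pink or purple is not meant.

How it is judged:
By the outcome, as a careful person would: the job done as asked, in the order asked, and still so for the second after the job is handed in, with the robot touching nothing.
It also fails if it takes over 128 s, if anything falls off the work surface, if the arm or the gripper's body presses on something with over 40 N, if the wrist force passes 120 N, or if a joint passes its speed limit or range.

### The arm

A 6-joint arm with a two-finger parallel gripper is mounted at the origin on the work surface. World frame = base frame: x ahead of the robot, y to its left, z up, the work surface at z = 0. Lengths are in m, angles in degrees, forces in N, time in s.
With the tool pointing down it reaches from about 0.4 to 0.825 m from the base axis. Payload 7 kg.
Tool frame: the origin (TCP) lies at the centre of the arm's flange, where the gripper is bolted on; the fingertips stand 178 mm ahead of it and the grasp point (between the pads) lies 159 mm ahead of it (tip_reach is the distance from the TCP to the fingertips, in m); z points along the fingers, y is the line along which they close (so a half turn about z gives the same grasp; the last joint's range is limited). The gripper opens to 88 mm and grips with 3 to 60 N. Pads are 19 mm wide; open, the fingers measure 130 mm over their backs; the gripper's body (78 mm by 193 mm) begins 47 mm behind the grasp point.
Start: joints at [-52.878, 20.546, 0.682, 0, -70.136, -16.507], TCP at [0.238, -0.632, 0.405] pointing down, gripper open.
Joint ranges: [-176.03, 176.03], [-82.01, 121.73], [-58.28, 71.71], [-173.87, 95.51], [-174.79, -0.11], [-173.66, 173.66]. Speed limits (degrees/s): [136.94, 136.94, 172.46, 180, 180, 180].

### API

Orientations are given as [roll, pitch, yaw] about the fixed x, y, z axes, in that order (R = Rz(yaw) Ry(pitch) Rx(roll)).
In Python, from plant import * gives the robot as it stands.
- The arm moves only by the shell command python3 -m handwheel 'ROWS'. ROWS is JSON, a list of rows, each a list of 7 numbers: the opening, from -1 (shut) to 1 (fully open), then the shift along the tool's x, y, z as a fraction of full scale, then the turn, a rotation vector about the tool's x, y, z as a fraction of full scale. A call has 1 to 5 rows; each row shifts and turns the commanded pose from where the row before left it, along the tool's axes as they then stand; what a row does not reach is not made up. Full scale, the value 1, is 0.025 m for a shift and 6 degrees for a turn. A row lasts 1/8 s, in which the tool goes at most 62.5 mm and 10.7 degrees, less where a joint would pass 70% of its speed; a pose out of reach is approached as far as the arm can. A call with a number of a shift or a turn outside -1 to 1 is refused whole. A call with a gripper value outside its range is refused whole. The fingers move at their own pace and stop on an object; the grip force is fixed at half the most. Time passes only in rows, so rows that do not move let the fingers close. It gives the time, the measured TCP pose, the force, the opening and the grip force at its end, in the units of the state.
- get_obs(): the state, without advancing time (a new reading comes with each control period).
- snapshot(name): name is "side" or "top" or "wrist"; returns a dict with "color" (400x640x3 uint8, red, green, blue), "fx", "fy", "cx", "cy" (pixels), "k1" (the pictures are not rectified: a ray, as slopes to the right and down, at radius r is drawn at 1 + k1 r^2 times it, then the intrinsics apply), "R" (3x3) and "t" (3): a world point X has camera coordinates R X + t; the wrist camera has in their place "tool_from_camera" (4x4, takes a point from camera to tool coordinates, whose origin is the TCP and whose axes are the flange's). Camera axes: x right, y down, z forward; pixel columns grow to the right and rows downward; lengths in m; the calibration is good to about 2 mm. A picture is of the moment at which its call begins: read the wrist's pose just before it. There is no depth.
- close_job(): hands the job in; it is judged then, once.
The state is a dict: "clock": time; "joint_pos": joint angles; "qvel": joint speeds; "tau": joint torques, N m; "tool_pos": TCP position; "orientation": TCP orientation; "force": force on the tool from outside, world axes, zero at the start; "moment": the same for the moment, N m; "opening": finger opening in m; "gripper_force": force on a finger pad.
Only numpy, scipy, OpenCV 4.12 (cv2) and the standard library are available. Lean on these libraries where they do the work, as an engineer would, in place of code of your own. Each camera call takes 0.05 s, during which the arm holds its last target. There are 200 camera calls.

## Working session

There is one attempt and no reset: what is moved stays moved. The work goes in short steps, Python scripts to look and compute and a shell command to move; the robot and the scene stay as the last step left them, time stands still between calls to the robot, and variables do not carry over. Pictures are saved under pics/ and viewed, at most 14 in all, crops included, and the job is handed in when it is done.

```bash
ls; mkdir -p pics
python3 - <<'E'
from plant import *
import cv2
o=get_obs();print(o)
for n in ["top","side"]:
    s=snapshot(n);cv2.imwrite(f"pics/{n}0.png",s["color"][...,::-1]);print({k:v for k,v in s.items() if k!="color"})
E
```

```text
pics
{'clock': 0.0, 'joint_pos': array([-5.28772600e+01,  2.05904159e+01,  6.34983152e-01, -2.01653722e-02,
       -7.01345563e+01, -1.65088950e+01]), 'qvel': array([-0.02088619, -0.06631661, -0.02793512,  0.06635948,  0.00301508,
       -0.09726274]), 'tau': array([-2.57476012e-05, -5.82713449e+01,  2.93054062e+01,  6.99748322e+00,
        6.92470014e-03, -2.23899474e-04]), 'tool_pos': array([ 0.23760329, -0.63159901,  0.40374299]), 'orientation': array([ 1.79908333e+02, -7.39875603e-03, -1.59393016e+02]), 'force': array([ 0.12912011, -0.1336911 , -0.21612763]), 'moment': array([ 0.04361832, -0.02370214, -0.0176749 ]), 'gripper_force': 0.0, 'opening': 0.08740716522536855}
{'fx': 403.83914680189474, 'fy': 403.83914680189474, 'cx': 318.005033026124, 'cy': 200.7626668257772, 'k1': -0.08848250248267168, 'R': array([[ 0.028     , -0.99959042, -0.00591468],
       [-0.9945373 , -0.02726225, -0.10075879],
       [ 0.10055628,  0.00870361, -0.9948933 ]]), 't': array([-0.00969387,  0.51845618,  0.98775077])}
{'fx': 418.5879130951462, 'fy': 418.5879130951462, 'cx': 323.0064295012787, 'cy': 201.94669837572803, 'k1': -0.033707531977984186, 'R': array([[-0.81357273, -0.58135836, -0.01103921],
       [-0.28203437,  0.41114866, -0.86684104],
       [ 0.50848405, -0.7021248 , -0.49846238]]), 't': array([0.43659565, 0.22237654, 0.68117365])}
```

View pics/top0.png

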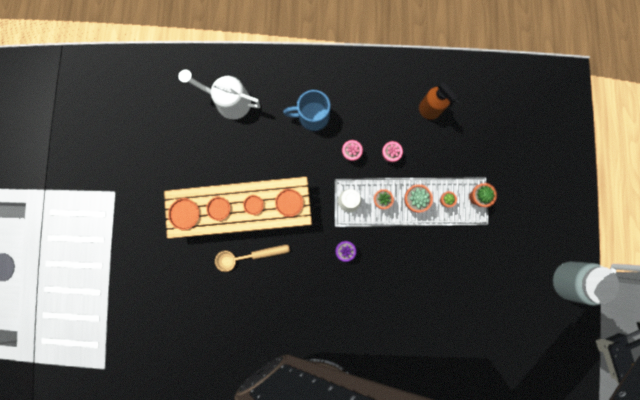

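View pics/side0.png

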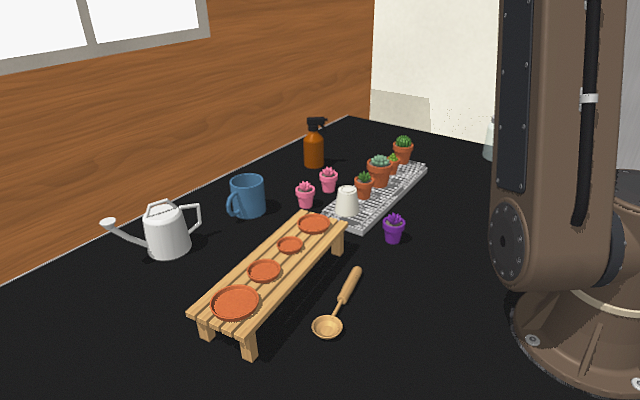

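The top view shows the stand on the left, with saucers at (185,214), (219,209), (255,205) and (290,202). The tray is on the right, with the cup at (350,199) and pots at (384,199), (419,198), (450,199) and (484,195). I'll enlarge both rows.

Run:
```python
import cv2,numpy as np
im=cv2.imread("pics/top0.png")
a=im[172:232,330:500];b=im[178:238,155:325]
r=lambda x:cv2.resize(x,(765,270),interpolation=cv2.INTER_CUBIC)
cv2.imwrite("pics/crop0.png",np.vstack([r(a),r(b)]))
```

```text
(no output)
```

View pics/crop0.png

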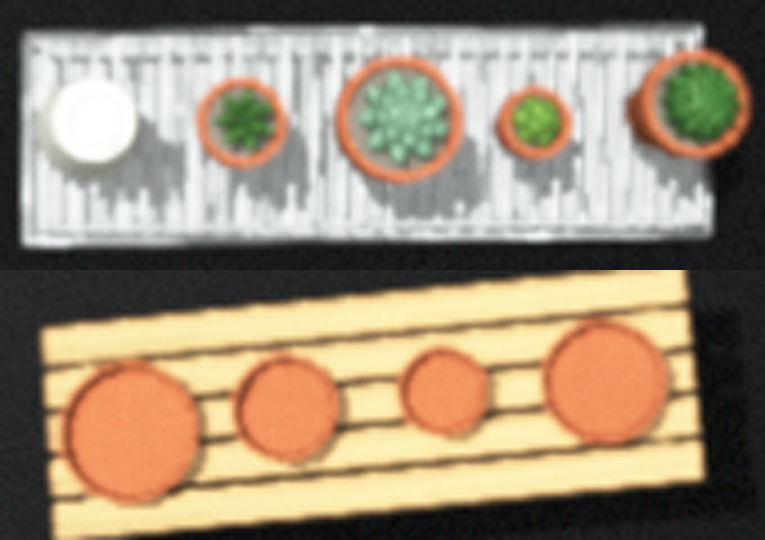

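The crop shows the rims, in crop pixels: M (242,124), XL (400,119), S (535,124), L (696,104). The saucers are XL (133,431), M (290,409), S (446,392) and L (606,382), and all four pots stand upright.

```bash
cat > h.py <<'E'
import numpy as np,cv2,json
from scipy.spatial.transform import Rotation as Ro
from plant import *
def ray(s,uv):
    d=np.array([[[float(uv[0]),float(uv[1])]]]);K=np.array([[s["fx"],0,s["cx"]],[0,s["fy"],s["cy"]],[0,0,1]])
    p=cv2.undistortPoints(d,K,np.array([s["k1"],0,0,0.]))[0,0]
    return np.array([p[0],p[1],1])
def at(s,uv,z,R=None,t=None):
    R=s["R"] if R is None else R; t=s["t"] if t is None else t
    C=-R.T@t; d=R.T@ray(s,uv); return C+d*(z-C[2])/d[2]
def wrist():
    o=get_obs();s=snapshot("wrist");T=np.eye(4)
    T[:3,:3]=Ro.from_euler("xyz",o["orientation"],degrees=True).as_matrix();T[:3,3]=o["tool_pos"]
    M=np.linalg.inv(T@np.array(s["tool_from_camera"]));s["R"]=M[:3,:3];s["t"]=M[:3,3];return s,o
def proj(s,X):
    c=s["R"]@X+s["t"];a=c[:2]/c[2];a=a*(1+s["k1"]*(a@a));return a[0]*s["fx"]+s["cx"],a[1]*s["fy"]+s["cy"]
def delta(p,yaw=None):
    "tool-axis shift (units of 25mm) and yaw turn(units of 6deg about tool z) to TCP pos p"
    o=get_obs();R=Ro.from_euler("xyz",o["orientation"],degrees=True)
    print("now",o["tool_pos"].round(4),o["orientation"].round(2),"clock",o["clock"])
    print("shift",(R.inv().apply(np.array(p)-o["tool_pos"])/.025).round(2))
    if yaw is not None:
        print("turn",((R.inv()*Ro.from_euler("xyz",[180,0,yaw],degrees=True)).as_rotvec(degrees=True)/6).round(2))
E
python3 - <<'E'
from h import *
s=snapshot("top")
f=lambda u,v,x,y:((u+.5)/4.5-.5+x,(v+.5)/4.5-.5+y)
P={"m":(242,124,45,.078,.048),"xl":(400,119,63,.092,.066),"s":(535,124,36,.072,.039),"l":(696,104,54,.085,.057)}
S={"xl":(133,161,71,.081,.077),"m":(290,139,54,.081,.059),"s":(446,122,46,.081,.05),"l":(606,112,62,.081,.068)}
for N,D,x,y in(("pot",P,330,172),("sau",S,155,178)):
    for k,(u,v,r,z,d) in D.items():
        p=at(s,f(u,v,x,y),z);q=at(s,f(u+r,v,x,y),z);print(N,k,p.round(4),"diam",np.linalg.norm(q-p)*2,d, "R",np.hypot(*p[:2]))
print("cup",at(s,f(93,121,330,172),.089).round(3))
for n,uv in{"tr":[(22,33),(22,245),(712,238),(702,28)]}.items():
    print([at(s,f(*a,330,172),.03)[:2].round(3) for a in uv])
print([at(s,f(*a,155,178),.07)[:2].round(3) for a in [(42,57),(58,270),(705,210),(688,0)]])
s=snapshot("wrist");print(np.array(s["tool_from_camera"]).round(4),s["fx"])
E
```

```text
pot m [ 0.5214 -0.1516  0.078 ] diam 0.04794342072273535 0.048 R 0.5429834183337626
pot xl [ 0.5248 -0.2326  0.092 ] diam 0.06682309213083534 0.066 R 0.5740180299804968
pot s [ 0.5264 -0.3107  0.072 ] diam 0.03939252885430099 0.039 R 0.611276563188997
pot l [ 0.5381 -0.3942  0.085 ] diam 0.05951655621028652 0.057 R 0.6670218541295206
sau xl [0.4738 0.3238 0.081 ] diam 0.07699002194578572 0.077 R 0.5738885222935681
sau m [0.488  0.2397 0.081 ] diam 0.05785016476585537 0.059 R 0.5436484437185759
sau s [0.4993 0.1568 0.081 ] diam 0.04885641133990513 0.05 R 0.5233749217397432
sau l [0.507  0.0723 0.081 ] diam 0.0654890615452586 0.068 R 0.5120943325493627
cup [ 0.52  -0.072  0.089]
[array([ 0.574, -0.035]), array([ 0.456, -0.038]), array([ 0.47 , -0.425]), array([ 0.589, -0.421])]
[array([0.53 , 0.382]), array([0.415, 0.365]), array([0.457, 0.019]), array([0.57 , 0.031])]
[[ 6.000e-04 -9.645e-01 -2.642e-01  7.020e-02]
 [ 1.000e+00  2.000e-04  1.400e-03  0.000e+00]
 [-1.300e-03 -2.642e-01  9.645e-01  2.000e-02]
 [ 0.000e+00  0.000e+00  0.000e+00  1.000e+00]] 351.59593011457224
```

All measured diameters match their given sizes to within 3 mm, and the spacings are about 80 and 84 mm. I'll first turn the tool to yaw -90, so it closes across the row. Then tool x = -Y, tool y = -X and tool z = down.

```bash
python3 -m handwheel '[[1,0,0,0,0,0,-0.96],[1,0,0,0,0,0,-0.96],[1,0,0,0,0,0,-0.96],[1,0,0,0,0,0,-0.96],[1,0,0,0,0,0,-0.96]]'
python3 -m handwheel '[[1,0,0,0,0,0,-0.96],[1,0,0,0,0,0,-0.96],[1,0,0,0,0,0,-0.96],[1,0,0,0,0,0,-0.96],[1,0,0,0,0,0,-0.96]]'
python3 -m handwheel '[[1,0,0,0,0,0,-0.98],[1,0,0,0,0,0,-0.98],[1,0,0,0,0,0,0]]'
python3 -c "
from h import *
delta([.538,-.394,.40],-90)"
```

```text
clock: 0.82
tool_pos: [0.2376, -0.6317, 0.4044]
orientation: [180.0, 0.0, -130.4]
force: [-0.4, -1.0, -0.4]
opening: 0.0876
gripper_force: 0.0
clock: 1.45
tool_pos: [0.2376, -0.6317, 0.4044]
orientation: [180.0, 0.0, -101.6]
force: [-0.7, 0.2, 0.1]
opening: 0.0875
gripper_force: 0.0
clock: 1.82
tool_pos: [0.2376, -0.6317, 0.4044]
orientation: [180.0, 0.0, -90.1]
force: [-0.2, -0.1, 0.2]
opening: 0.0875
gripper_force: 0.0
now [ 0.2376 -0.6317  0.4044] [ 1.7999e+02  2.0000e-02 -9.0060e+01] clock 1.825
shift [ -9.52 -12.     0.18]
turn [ 0.    0.   -0.01]
```

```bash
python3 -m handwheel '[[1,-0.8,-1,0,0,0,0],[1,-0.8,-1,0,0,0,0],[1,-0.8,-1,0,0,0,0],[1,-0.8,-1,0,0,0,0],[1,-0.8,-1,0,0,0,0]]' >/dev/null
python3 -m handwheel '[[1,-0.8,-1,0,0,0,0],[1,-0.8,-1,0,0,0,0],[1,-0.8,-1,0,0,0,0],[1,-0.8,-1,0,0,0,0],[1,-0.8,-1,0,0,0,0]]' >/dev/null
python3 -m handwheel '[[1,-0.8,-1,0,0,0,0],[1,-0.7,-1,0,0,0,0],[1,0,0,0,0,0,0],[1,0,0,0,0,0,0]]'
python3 - <<'E'
from h import *
s,o=wrist();cv2.imwrite("pics/w1.png",s["color"][...,::-1])
for n,X in {"l":(.5381,-.3942,.085),"s":(.5264,-.3107,.072),"xl":(.5248,-.2326,.092)}.items():print(n,np.round(proj(s,np.array(X)),1))
delta([.538,-.394,.23],-90)
E
```

```text
clock: 3.58
tool_pos: [0.5376, -0.3944, 0.4044]
orientation: [180.0, 0.0, -90.1]
force: [0.1, -0.3, -0.1]
opening: 0.0874
gripper_force: 0.0
l [315.7 184.2]
s [327.8 264.5]
xl [329.4 345.6]
now [ 0.5373 -0.3947  0.4046] [ 1.7998e+02  1.0000e-02 -9.0100e+01] clock 3.625
shift [-0.03 -0.03  6.98]
turn [ 0.    0.   -0.02]
```

View pics/w1.png

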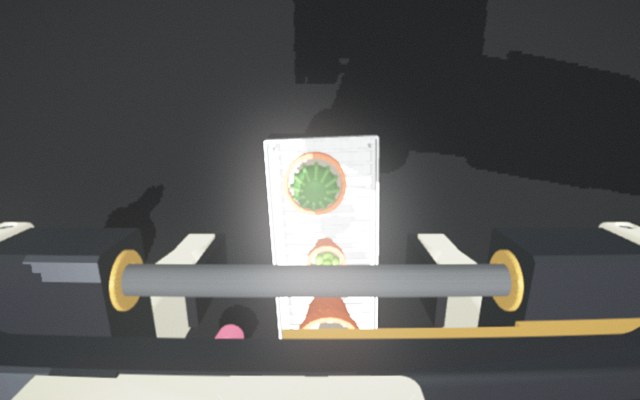

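The wrist view shows the L rim centred at (316.5,183), against a prediction of (315.7,184.2), so the estimate is good. Next I descend, grip and lift.

```bash
python3 -m handwheel '[[1,0,-0.03,1,0,0,0],[1,0,0,1,0,0,0],[1,0,0,1,0,0,0],[1,0,0,1,0,0,0],[1,0,0,1,0,0,0]]' 
python3 -m handwheel '[[1,0,0,0.9,0,0,0],[1,0,0,0.6,0,0,0],[1,0,0,0.25,0,0,0],[1,0,0,0,0,0,0],[-1,0,0,0,0,0,0]]'
python3 -m handwheel '[[-1,0,0,0,0,0,0],[-1,0,0,0,0,0,0],[-1,0,0,0,0,0,0],[-1,0,0,0,0,0,0]]'
```

```text
clock: 4.25
tool_pos: [0.5377, -0.3952, 0.2792]
orientation: [-180.0, -0.0, -90.1]
force: [0.0, -0.7, 0.4]
opening: 0.0877
gripper_force: 0.0
clock: 4.88
tool_pos: [0.5388, -0.3946, 0.2369]
orientation: [-179.9, -0.0, -90.0]
force: [-0.3, -0.0, 0.1]
opening: 0.082
gripper_force: 0.0
clock: 5.38
tool_pos: [0.5386, -0.3944, 0.2362]
orientation: [-180.0, -0.0, -90.0]
force: [-0.7, 0.5, 2.1]
opening: 0.0561
gripper_force: 30.0
```

```bash
python3 -m handwheel '[[-1,0,0,-0.3,0,0,0],[-1,0,0,-0.8,0,0,0],[-1,0,0,-1,0,0,0],[-1,0,0,-1,0,0,0],[-1,0,0,-1,0,0,0]]' 
python3 -m handwheel '[[-1,0,0,-1,0,0,0],[-1,0,0,-1,0,0,0],[-1,-0.4,0,-0.5,0,0,0],[-1,-0.8,0,0,0,0,0],[-1,-1,0.05,0,0,0,0]]'
python3 -m handwheel '[[-1,-1,0.1,0,0,0,0],[-1,-1,0.1,0,0,0,0],[-1,-1,0.1,0,0,0,0],[-1,-1,0.1,0,0,0,0],[-1,-1,0.1,0,0,0,0]]'
python3 -m handwheel '[[-1,-1,0.1,0,0,0,0],[-1,-1,0.1,0,0,0,0],[-1,-1,0.1,0,0,0,0],[-1,-1,0.1,0,0,0,0],[-1,-1,0.1,0,0,0,0]]'
python3 -m handwheel '[[-1,-1,0.1,0,0,0,0],[-1,-1,0.1,0,0,0,0],[-1,-1,0,0,0,0,0],[-1,-1,0,0,0,0,0],[-1,-1,0,0,0,0,0]]'
python3 -m handwheel '[[-1,-0.8,0,0,0,0,0],[-1,-0.5,0,0,0,0,0],[-1,0,0,0,0,0,0],[-1,0,0,0,0,0,0]]'
python3 - <<'E'
from h import *
s,o=wrist();cv2.imwrite("pics/w2.png",s["color"][...,::-1])
print(np.round(proj(s,np.array([.507,.0723,.081])),1),o["opening"],o["gripper_force"])
delta([.507,.0723,.2802],-90)
E
```

```text
clock: 6.0
tool_pos: [0.5383, -0.3943, 0.3394]
orientation: [180.0, 0.0, -90.0]
force: [-0.8, 0.1, -1.7]
opening: 0.0564
gripper_force: 30.0
clock: 6.62
tool_pos: [0.5368, -0.3377, 0.3995]
orientation: [179.9, 0.1, -90.1]
force: [-0.3, 1.2, -1.2]
opening: 0.056
gripper_force: 30.0
clock: 7.25
tool_pos: [0.524, -0.2123, 0.3995]
orientation: [179.9, 0.0, -90.0]
force: [0.1, -1.4, -1.5]
opening: 0.0563
gripper_force: 30.0
clock: 7.88
tool_pos: [0.5112, -0.0876, 0.3996]
orientation: [179.9, 0.0, -90.0]
force: [-0.2, 0.6, -0.9]
opening: 0.0562
gripper_force: 30.0
clock: 8.5
tool_pos: [0.5061, 0.0371, 0.3996]
orientation: [179.9, -0.0, -90.0]
force: [-0.4, 0.0, -1.3]
opening: 0.0562
gripper_force: 30.0
clock: 9.0
tool_pos: [0.5071, 0.068, 0.4006]
orientation: [180.0, -0.0, -90.0]
force: [-0.3, 0.4, -0.8]
opening: 0.056
gripper_force: 30.0
[316.4 188.9] 0.05601075636445229 29.999796152114868
now [0.5072 0.0678 0.4007] [ 1.7998e+02 -1.0000e-02 -9.0040e+01] clock 9.05
shift [-0.18  0.01  4.82]
turn [ 0.   -0.   -0.01]
```

View pics/w2.png

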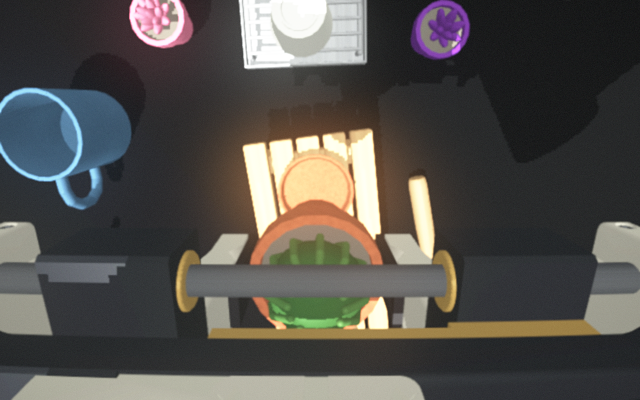

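The saucer spans columns 281-353, centred at 317, with its top at row 150. The prediction was (316.4,188.9), so they agree, and the pot is held centred and upright. I'll lower it, taking the last bit slowly.

```bash
python3 -m handwheel '[[-1,-0.18,0,0.8,0,0,0],[-1,0,0,1,0,0,0],[-1,0,0,1,0,0,0],[-1,0,0,1,0,0,0],[-1,0,0,0.4,0,0,0]]' 
python3 -m handwheel '[[-1,0,0,0.2,0,0,0],[-1,0,0,0.15,0,0,0],[-1,0,0,0.1,0,0,0],[-1,0,0,0.05,0,0,0],[-1,0,0,0,0,0,0]]'
```

```text
clock: 9.68
tool_pos: [0.5071, 0.0719, 0.2946]
orientation: [179.9, -0.1, -90.1]
force: [-0.3, 0.3, -1.4]
opening: 0.0559
gripper_force: 30.0
clock: 10.3
tool_pos: [0.5075, 0.0727, 0.2836]
orientation: [-180.0, 0.0, -90.0]
force: [-0.2, 0.2, -0.8]
opening: 0.0563
gripper_force: 30.0
```

```bash
python3 -m handwheel '[[-1,0,0,0.05,0,0,0],[-1,0,0,0.05,0,0,0],[-1,0,0,0,0,0,0]]' 
python3 -m handwheel '[[-1,0,0,0.03,0,0,0],[-1,0,0,0,0,0,0]]'
python3 -m handwheel '[[-1,0,0,0.03,0,0,0],[-1,0,0,0,0,0,0]]'
```

```text
clock: 10.68
tool_pos: [0.5074, 0.0726, 0.2808]
orientation: [180.0, -0.0, -90.0]
force: [-1.0, -0.7, -1.6]
opening: 0.0558
gripper_force: 30.0
clock: 10.92
tool_pos: [0.5074, 0.0726, 0.2801]
orientation: [180.0, -0.0, -90.0]
force: [0.1, -0.9, -1.7]
opening: 0.0565
gripper_force: 30.0
clock: 11.18
tool_pos: [0.5075, 0.0726, 0.2798]
orientation: [-180.0, -0.0, -90.0]
force: [-1.8, -0.2, 4.4]
opening: 0.0561
gripper_force: 30.0
```

```bash
python3 -m handwheel '[[1,0,0,0,0,0,0],[1,0,0,0,0,0,0],[1,0,0,0,0,0,0],[1,0,0,-0.2,0,0,0],[1,0,0,-0.8,0,0,0]]' 
python3 -m handwheel '[[1,0,0,-1,0,0,0],[1,0,0,-1,0,0,0],[1,0,0,-1,0,0,0],[1,0,0,-0.8,0,0,0],[1,0.6,0,0,0,0,0]]'
python3 -m handwheel '[[1,1,-0.1,0,0,0,0],[1,1,-0.1,0,0,0,0],[1,1,-0.1,0,0,0,0],[1,1,-0.1,0,0,0,0],[1,1,-0.1,0,0,0,0]]'>/dev/null
python3 -m handwheel '[[1,1,-0.1,0,0,0,0],[1,1,-0.1,0,0,0,0],[1,1,0,0,0,0,0],[1,1,0,0,0,0,0],[1,1,0,0,0,0,0]]'>/dev/null
python3 -m handwheel '[[1,1,0,0,0,0,0],[1,0.6,0,0,0,0,0],[1,0,0,0,0,0,0],[1,0,0,0,0,0,0]]'
python3 - <<'E'
from h import *
s,o=wrist();cv2.imwrite("pics/w3.png",s["color"][...,::-1])
cv2.imwrite("pics/top3.png",snapshot("top")["color"][...,::-1])
print(np.round(proj(s,np.array([.5248,-.2326,.092])),1),np.round(proj(s,np.array([.5264,-.3107,.072])),1))
delta([.5248,-.2326,.243],-90)
E
```

```text
clock: 11.8
tool_pos: [0.5071, 0.0724, 0.304]
orientation: [179.9, -0.1, -90.0]
force: [-0.3, -0.3, 1.0]
opening: 0.0871
gripper_force: 0.0
clock: 12.42
tool_pos: [0.5078, 0.0579, 0.4013]
orientation: [-179.8, 0.1, -89.9]
force: [-0.2, 0.4, -0.5]
opening: 0.0876
gripper_force: 0.0
clock: 14.18
tool_pos: [0.5247, -0.2322, 0.3992]
orientation: [180.0, 0.0, -90.0]
force: [-0.2, -0.3, 0.3]
opening: 0.0878
gripper_force: 0.0
[316.2 186.8] [314.3  90.8]
now [ 0.5248 -0.2319  0.3994] [-1.800e+02  1.000e-02 -8.999e+01] clock 14.275
shift [ 0.03 -0.    6.26]
turn [-0.  0.  0.]
```

View pics/w3.png

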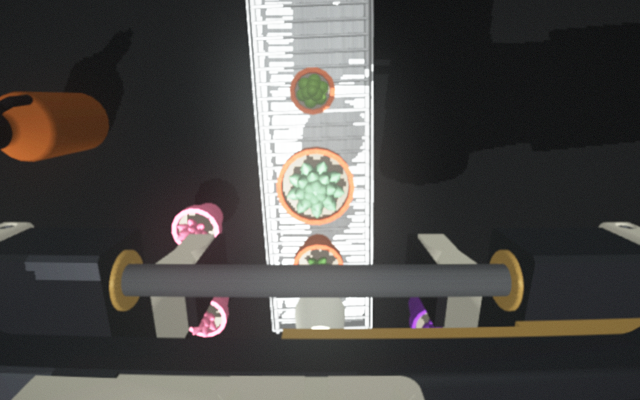

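View pics/top3.png

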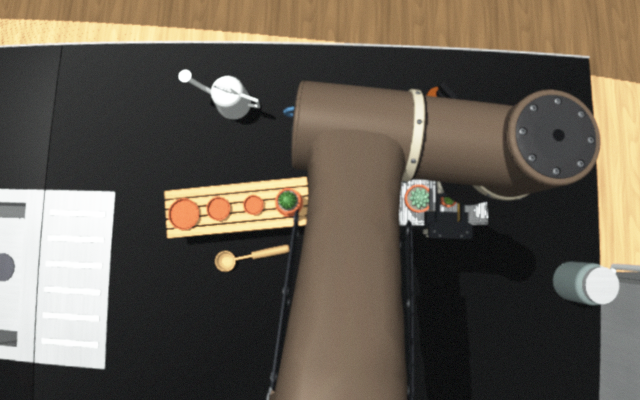

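The XL rim is centred at (316,186.5), matching the prediction, and the top view shows L standing in its saucer at (288,201). Next is XL.

```bash
python3 -m handwheel '[[1,0.03,0,1,0,0,0],[1,0,0,1,0,0,0],[1,0,0,1,0,0,0],[1,0,0,1,0,0,0],[1,0,0,1,0,0,0]]' >/dev/null
python3 -m handwheel '[[1,0,0,0.75,0,0,0],[1,0,0,0.4,0,0,0],[1,0,0,0.1,0,0,0],[1,0,0,0,0,0,0],[-1,0,0,0,0,0,0]]'
python3 -m handwheel '[[-1,0,0,0,0,0,0],[-1,0,0,0,0,0,0],[-1,0,0,0,0,0,0],[-1,0,0,0,0,0,0]]'
python3 -m handwheel '[[-1,0,0,-0.3,0,0,0],[-1,0,0,-0.8,0,0,0],[-1,0,0,-1,0,0,0],[-1,0,0,-1,0,0,0],[-1,0,0,-1,0,0,0]]' 
python3 -m handwheel '[[-1,0,0,-1,0,0,0],[-1,0,0,-0.8,0,0,0],[-1,-0.4,0,-0.4,0,0,0],[-1,-0.8,0.04,0,0,0,0],[-1,-1,0.1,0,0,0,0]]'
```

```text
clock: 15.52
tool_pos: [0.5251, -0.2331, 0.244]
orientation: [-179.9, -0.0, -90.0]
force: [-0.1, -1.6, -0.8]
opening: 0.0822
gripper_force: 0.0
clock: 16.02
tool_pos: [0.525, -0.2332, 0.2436]
orientation: [-180.0, -0.0, -90.0]
force: [-0.5, 0.9, 4.2]
opening: 0.0652
gripper_force: 30.0
clock: 16.65
tool_pos: [0.5243, -0.233, 0.3462]
orientation: [179.9, 0.0, -90.0]
force: [0.5, 0.8, -2.8]
opening: 0.0654
gripper_force: 30.0
clock: 17.27
tool_pos: [0.5208, -0.1767, 0.3994]
orientation: [179.9, 0.0, -90.1]
force: [-0.1, 0.5, -2.8]
opening: 0.0654
gripper_force: 30.0
```

```bash
python3 -m handwheel '[[-1,-1,0.1,0,0,0,0],[-1,-1,0.1,0,0,0,0],[-1,-1,0.1,0,0,0,0],[-1,-1,0.1,0,0,0,0],[-1,-1,0.1,0,0,0,0]]' >/dev/null
python3 -m handwheel '[[-1,-1,0.1,0,0,0,0],[-1,-1,0.1,0,0,0,0],[-1,-1,0.1,0,0,0,0],[-1,-1,0.1,0,0,0,0],[-1,-1,0.1,0,0,0,0]]' >/dev/null
python3 -m handwheel '[[-1,-1,0.1,0,0,0,0],[-1,-1,0.1,0,0,0,0],[-1,-1,0.1,0,0,0,0],[-1,-1,0.1,0,0,0,0],[-1,-1,0.1,0,0,0,0]]' >/dev/null
python3 -m handwheel '[[-1,-1,0.1,0,0,0,0],[-1,-1,0.1,0,0,0,0],[-1,-1,0.1,0,0,0,0],[-1,-1,0.1,0,0,0,0],[-1,-0.7,0,0,0,0,0]]' >/dev/null
python3 -m handwheel '[[-1,-0.35,0,0,0,0,0],[-1,0,0,0,0,0,0],[-1,0,0,0,0,0,0]]'
python3 - <<'E'
from h import *
s,o=wrist();cv2.imwrite("pics/w4.png",s["color"][...,::-1])
for X in [(.4738,.3238,.081),(.488,.2397,.081),(.4993,.1568,.081)]: print(np.round(proj(s,np.array(X)),1))
delta([.4738,.3238,.2876],-90)
E
```

```text
clock: 20.15
tool_pos: [0.4741, 0.3225, 0.4006]
orientation: [180.0, -0.0, -90.1]
force: [-0.7, -0.3, -3.1]
opening: 0.0652
gripper_force: 30.0
[316.8 185.5]
[299.4  85.3]
[283.5 -26.8]
now [0.4741 0.3225 0.4007] [180.    -0.   -90.07] clock 20.2
shift [-0.05  0.01  4.52]
turn [ 0.   -0.   -0.01]
```

View pics/w4.png

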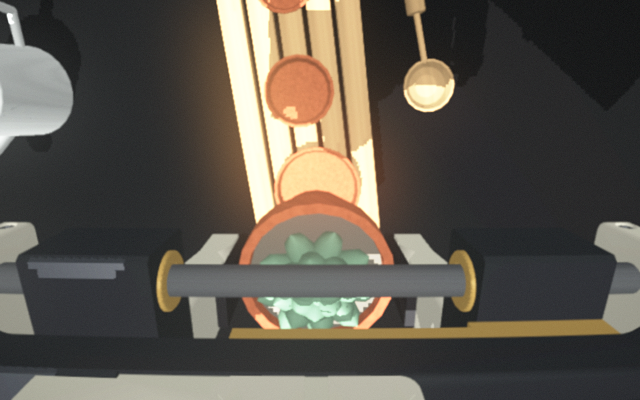

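The pot is held upright. The saucers appear at about (317.5,189) for XL and (299.5,90) for M, roughly 4 px (3 mm) further +y than predicted. I'll split the difference by aiming 2 mm further, well inside the 9 mm clearance.

```bash
python3 -m handwheel '[[-1,-0.13,0,0.8,0,0,0],[-1,0,0,1,0,0,0],[-1,0,0,1,0,0,0],[-1,0,0,0.9,0,0,0],[-1,0,0,0.4,0,0,0]]' 
python3 -m handwheel '[[-1,0,0,0.15,0,0,0],[-1,0,0,0.1,0,0,0],[-1,0,0,0.05,0,0,0],[-1,0,0,0.04,0,0,0],[-1,0,0,0,0,0,0]]'
python3 -m handwheel '[[-1,0,0,0.04,0,0,0],[-1,0,0,0.0,0,0,0]]'
python3 -m handwheel '[[-1,0,0,0.03,0,0,0],[-1,0,0,0,0,0,0]]'
```

```text
clock: 20.82
tool_pos: [0.474, 0.3256, 0.2971]
orientation: [179.9, -0.1, -90.1]
force: [0.2, 0.9, -3.2]
opening: 0.0654
gripper_force: 30.0
clock: 21.45
tool_pos: [0.474, 0.3264, 0.2898]
orientation: [-180.0, 0.0, -90.0]
force: [-0.3, 0.2, -2.1]
opening: 0.0653
gripper_force: 30.0
clock: 21.7
tool_pos: [0.474, 0.3264, 0.2886]
orientation: [180.0, -0.0, -90.0]
force: [-0.9, 0.2, -2.4]
opening: 0.0652
gripper_force: 30.0
clock: 21.95
tool_pos: [0.474, 0.3264, 0.2878]
orientation: [180.0, -0.0, -90.0]
force: [-0.1, -0.3, -3.9]
opening: 0.0654
gripper_force: 30.0
```

```bash
python3 -m handwheel '[[-1,0,0,0.02,0,0,0],[-1,0,0,0.0,0,0,0]]'
python3 -m handwheel '[[-1,0,0,0.02,0,0,0],[-1,0,0,0,0,0,0]]'
```

```text
clock: 22.2
tool_pos: [0.474, 0.3264, 0.2874]
orientation: [180.0, -0.0, -90.0]
force: [0.4, -0.2, -2.3]
opening: 0.0651
gripper_force: 30.0
clock: 22.45
tool_pos: [0.4741, 0.3264, 0.2872]
orientation: [-180.0, 0.0, -90.0]
force: [-2.0, -0.1, 1.9]
opening: 0.0653
gripper_force: 30.0
```

```bash
python3 -m handwheel '[[1,0,0,0,0,0,0],[1,0,0,0,0,0,0],[1,0,0,0,0,0,0],[1,0,0,-0.2,0,0,0],[1,0,0,-0.8,0,0,0]]' 
python3 -m handwheel '[[1,0,0,-1,0,0,0],[1,0,0,-1,0,0,0],[1,0,0,-1,0,0,0],[1,0,0,-0.5,0,0,0],[1,0.6,0,0,0,0,0]]'
python3 -m handwheel '[[1,1,-0.1,0,0,0,0],[1,1,-0.1,0,0,0,0],[1,1,-0.1,0,0,0,0],[1,1,-0.1,0,0,0,0],[1,1,-0.1,0,0,0,0]]'>/dev/null
python3 -m handwheel '[[1,1,-0.1,0,0,0,0],[1,1,-0.1,0,0,0,0],[1,1,-0.1,0,0,0,0],[1,1,-0.1,0,0,0,0],[1,1,-0.1,0,0,0,0]]'>/dev/null
python3 -m handwheel '[[1,1,-0.1,0,0,0,0],[1,1,-0.1,0,0,0,0],[1,1,-0.1,0,0,0,0],[1,1,-0.1,0,0,0,0],[1,1,-0.1,0,0,0,0]]'>/dev/null
python3 -m handwheel '[[1,1,-0.1,0,0,0,0],[1,1,-0.1,0,0,0,0],[1,1,-0.1,0,0,0,0],[1,0.6,-0.1,0,0,0,0],[1,0,0,0,0,0,0]]'
python3 - <<'E'
from h import *
s,o=wrist();cv2.imwrite("pics/w5.png",s["color"][...,::-1])
cv2.imwrite("pics/s5.png",snapshot("side")["color"][...,::-1])
for X in [(.5214,-.1516,.078),(.5264,-.3107,.072)]: print(np.round(proj(s,np.array(X)),1))
delta([.5214,-.1516,.230],-90)
E
```

```text
clock: 23.08
tool_pos: [0.4738, 0.3261, 0.3114]
orientation: [179.9, -0.1, -90.0]
force: [0.4, 0.4, 0.2]
opening: 0.0875
gripper_force: 0.0
clock: 23.7
tool_pos: [0.4741, 0.3116, 0.4]
orientation: [-179.9, 0.1, -90.0]
force: [0.0, -0.7, -1.5]
opening: 0.0875
gripper_force: 0.0
clock: 26.2
tool_pos: [0.521, -0.1549, 0.3992]
orientation: [180.0, -0.0, -90.1]
force: [-0.3, 0.3, -0.8]
opening: 0.0874
gripper_force: 0.0
[315.9 187.3]
[309.2  -9.9]
now [ 0.5211 -0.1538  0.3993] [ 1.7999e+02  1.0000e-02 -9.0060e+01] clock 26.3
shift [-0.09 -0.01  6.77]
turn [ 0.    0.   -0.01]
```

View pics/w5.png

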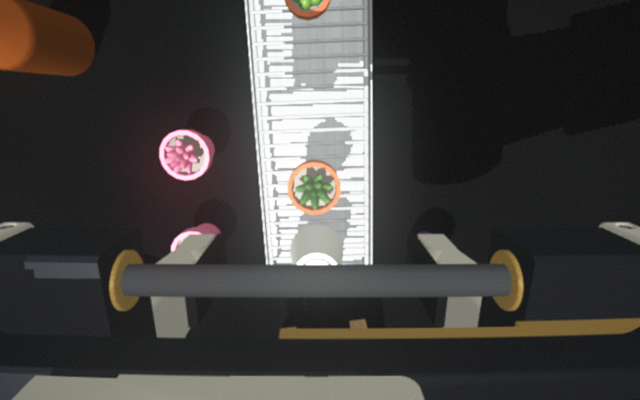

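View pics/s5.png

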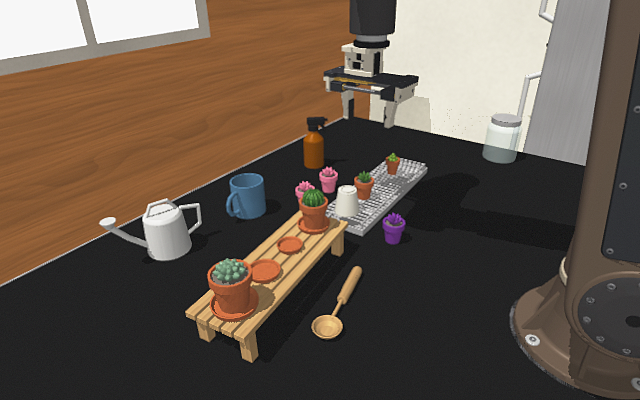

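M's rim is at (314.5,187.5), as predicted. The side view shows XL and L upright in their saucers. Next is M.

```bash
python3 -m handwheel '[[1,-0.09,0,1,0,0,0],[1,0,0,1,0,0,0],[1,0,0,1,0,0,0],[1,0,0,1,0,0,0],[1,0,0,1,0,0,0]]' >/dev/null
python3 -m handwheel '[[1,0,0,0.9,0,0,0],[1,0,0,0.6,0,0,0],[1,0,0,0.25,0,0,0],[1,0,0,0,0,0,0],[-1,0,0,0,0,0,0]]'
python3 -m handwheel '[[-1,0,0,0,0,0,0],[-1,0,0,0,0,0,0],[-1,0,0,0,0,0,0],[-1,0,0,0,0,0,0]]'
python3 -m handwheel '[[-1,0,0,-0.3,0,0,0],[-1,0,0,-0.8,0,0,0],[-1,0,0,-1,0,0,0],[-1,0,0,-1,0,0,0],[-1,0,0,-1,0,0,0]]' 
python3 -m handwheel '[[-1,0,0,-1,0,0,0],[-1,0,0,-1,0,0,0],[-1,-0.4,0,-0.7,0,0,0],[-1,-0.8,0.04,0,0,0,0],[-1,-1,0.1,0,0,0,0]]'
python3 -c "
from h import *
delta([.488,.2415,.4],-90)"
```

```text
clock: 27.55
tool_pos: [0.5217, -0.1513, 0.2314]
orientation: [-179.9, -0.0, -90.0]
force: [-0.3, -0.9, -0.3]
opening: 0.0819
gripper_force: 0.0
clock: 28.05
tool_pos: [0.5215, -0.1514, 0.2309]
orientation: [-180.0, -0.0, -90.0]
force: [0.8, 0.0, 1.2]
opening: 0.047
gripper_force: 30.0
clock: 28.68
tool_pos: [0.5211, -0.1514, 0.3343]
orientation: [180.0, 0.0, -90.0]
force: [0.2, -0.1, -0.8]
opening: 0.0469
gripper_force: 30.0
clock: 29.3
tool_pos: [0.5175, -0.0961, 0.4012]
orientation: [-180.0, 0.0, -90.1]
force: [0.2, 0.6, -1.1]
opening: 0.0473
gripper_force: 30.0
now [ 0.5175 -0.0961  0.4012] [-1.7998e+02  1.0000e-02 -9.0080e+01] clock 29.3
shift [-13.5    1.2    0.05]
turn [-0.    0.   -0.01]
```

```bash
python3 -m handwheel '[[-1,-1,0.1,0,0,0,0],[-1,-1,0.1,0,0,0,0],[-1,-1,0.1,0,0,0,0],[-1,-1,0.1,0,0,0,0],[-1,-1,0.1,0,0,0,0]]' >/dev/null
python3 -m handwheel '[[-1,-1,0.1,0,0,0,0],[-1,-1,0.1,0,0,0,0],[-1,-1,0.1,0,0,0,0],[-1,-1,0.1,0,0,0,0],[-1,-1,0.1,0,0,0,0]]' >/dev/null
python3 -m handwheel '[[-1,-1,0.1,0,0,0,0],[-1,-1,0.1,0,0,0,0],[-1,-0.9,0,0,0,0,0],[-1,-0.5,0,0,0,0,0],[-1,0,0,0,0,0,0]]'
python3 -m handwheel '[[-1,0,0,0,0,0,0]]'
python3 - <<'E'
from h import *
s,o=wrist();cv2.imwrite("pics/w6.png",s["color"][...,::-1])
for X in [(.488,.2415,.081),(.4993,.1568,.081)]: print(np.round(proj(s,np.array(X)),1))
delta([.488,.2415,.2749],-90)
E
```

```text
clock: 31.18
tool_pos: [0.488, 0.2392, 0.4005]
orientation: [180.0, -0.0, -90.0]
force: [0.5, -0.7, -0.5]
opening: 0.0469
gripper_force: 30.0
clock: 31.3
tool_pos: [0.488, 0.2381, 0.4005]
orientation: [180.0, -0.0, -90.0]
force: [0.5, -0.4, -0.4]
opening: 0.0473
gripper_force: 30.0
[316.4 187.9]
[302.6  87.3]
now [0.488  0.238  0.4006] [ 1.7999e+02 -1.0000e-02 -9.0050e+01] clock 31.35
shift [-0.14 -0.    5.03]
turn [ 0.   -0.   -0.01]
```

View pics/w6.png

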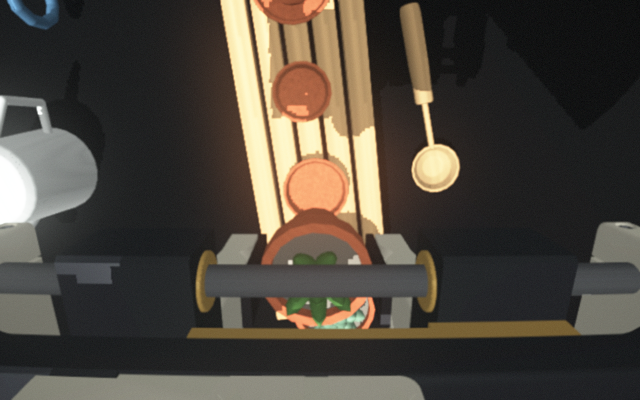

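The M saucer is centred at about (316.5,189.5) against a prediction of 187.9, which is fine. The S saucer is at (302,92) against 87.3, so I'll aim for y≈0.159 there.

```bash
python3 -m handwheel '[[-1,-0.14,0,0.8,0,0,0],[-1,0,0,1,0,0,0],[-1,0,0,1,0,0,0],[-1,0,0,1,0,0,0],[-1,0,0,0.7,0,0,0]]' 
python3 -m handwheel '[[-1,0,0,0.25,0,0,0],[-1,0,0,0.1,0,0,0],[-1,0,0,0.05,0,0,0],[-1,0,0,0.04,0,0,0],[-1,0,0,0,0,0,0]]'
python3 -m handwheel '[[-1,0,0,0.03,0,0,0],[-1,0,0,0.0,0,0,0]]'
python3 -m handwheel '[[-1,0,0,0.02,0,0,0],[-1,0,0,0,0,0,0]]'
python3 -m handwheel '[[-1,0,0,0.02,0,0,0],[-1,0,0,0,0,0,0]]'
```

```text
clock: 31.98
tool_pos: [0.4879, 0.2412, 0.2872]
orientation: [180.0, -0.0, -90.1]
force: [-0.7, 0.4, -0.9]
opening: 0.0474
gripper_force: 30.0
clock: 32.6
tool_pos: [0.488, 0.2422, 0.2775]
orientation: [-180.0, 0.0, -90.0]
force: [0.4, 0.6, -1.2]
opening: 0.0471
gripper_force: 30.0
clock: 32.85
tool_pos: [0.488, 0.2421, 0.2764]
orientation: [-180.0, 0.0, -90.0]
force: [0.4, 0.3, -1.0]
opening: 0.0475
gripper_force: 30.0
clock: 33.1
tool_pos: [0.488, 0.2421, 0.2759]
orientation: [180.0, -0.0, -90.0]
force: [0.2, -1.0, -0.9]
opening: 0.0471
gripper_force: 30.0
clock: 33.35
tool_pos: [0.488, 0.2421, 0.2754]
orientation: [180.0, -0.0, -90.0]
force: [-0.1, 0.7, -1.0]
opening: 0.047
gripper_force: 30.0
```

```bash
python3 -m handwheel '[[-1,0,0,0.02,0,0,0],[-1,0,0,0.0,0,0,0]]'
python3 -m handwheel '[[-1,0,0,0.02,0,0,0],[-1,0,0,0,0,0,0]]'
```

```text
clock: 33.6
tool_pos: [0.488, 0.2421, 0.2749]
orientation: [180.0, -0.0, -90.0]
force: [-0.2, -0.6, -1.3]
opening: 0.0475
gripper_force: 30.0
clock: 33.85
tool_pos: [0.4881, 0.2421, 0.2746]
orientation: [-180.0, 0.0, -90.0]
force: [0.1, -0.2, 0.9]
opening: 0.0475
gripper_force: 30.0
```

```bash
python3 -m handwheel '[[1,0,0,0,0,0,0],[1,0,0,0,0,0,0],[1,0,0,0,0,0,0],[1,0,0,-0.2,0,0,0],[1,0,0,-0.8,0,0,0]]' 
python3 -m handwheel '[[1,0,0,-1,0,0,0],[1,0,0,-1,0,0,0],[1,0,0,-1,0,0,0],[1,0,0,-1,0,0,0],[1,0.6,0,0,0,0,0]]'
python3 -m handwheel '[[1,1,-0.08,0,0,0,0],[1,1,-0.08,0,0,0,0],[1,1,-0.08,0,0,0,0],[1,1,-0.08,0,0,0,0],[1,1,-0.08,0,0,0,0]]'>/dev/null
python3 -m handwheel '[[1,1,-0.08,0,0,0,0],[1,1,-0.08,0,0,0,0],[1,1,-0.08,0,0,0,0],[1,1,-0.08,0,0,0,0],[1,1,-0.08,0,0,0,0]]'>/dev/null
python3 -m handwheel '[[1,1,-0.08,0,0,0,0],[1,1,-0.08,0,0,0,0],[1,1,-0.08,0,0,0,0],[1,1,-0.08,0,0,0,0],[1,1,-0.08,0,0,0,0]]'>/dev/null
python3 -m handwheel '[[1,1,-0.08,0,0,0,0],[1,1,-0.08,0,0,0,0],[1,1,-0.08,0,0,0,0],[1,1,-0.08,0,0,0,0],[1,1,0,0,0,0,0]]'>/dev/null
python3 -m handwheel '[[1,1,0,0,0,0,0],[1,0.5,0,0,0,0,0],[1,0,0,0,0,0,0],[1,0,0,0,0,0,0]]'
python3 -c "
from h import *
delta([.5264,-.3107,.2245],-90)"
```

```text
clock: 34.48
tool_pos: [0.4877, 0.2419, 0.299]
orientation: [179.9, -0.1, -90.0]
force: [0.2, 0.1, -0.3]
opening: 0.0864
gripper_force: 0.0
clock: 35.1
tool_pos: [0.4884, 0.2276, 0.4017]
orientation: [-179.8, 0.1, -90.0]
force: [-0.4, 0.1, -0.1]
opening: 0.0876
gripper_force: 0.0
clock: 38.1
tool_pos: [0.5256, -0.3099, 0.3993]
orientation: [180.0, 0.0, -90.0]
force: [-0.0, 0.5, 0.3]
opening: 0.0879
gripper_force: 0.0
now [ 0.5256 -0.3099  0.3993] [ 1.7999e+02  2.0000e-02 -9.0020e+01] clock 38.1
shift [ 0.03 -0.03  6.99]
turn [ 0.  0. -0.]
```

```bash
python3 -m handwheel '[[1,0.03,-0.03,1,0,0,0],[1,0,0,1,0,0,0],[1,0,0,1,0,0,0],[1,0,0,1,0,0,0],[1,0,0,1,0,0,0]]' >/dev/null
python3 -m handwheel '[[1,0,0,1,0,0,0],[1,0,0,0.7,0,0,0],[1,0,0,0.25,0,0,0],[1,0,0,0,0,0,0],[-1,0,0,0,0,0,0]]'
python3 -m handwheel '[[-1,0,0,0,0,0,0],[-1,0,0,0,0,0,0],[-1,0,0,0,0,0,0],[-1,0,0,0,0,0,0],[-1,0,0,0,0,0,0]]'
python3 -m handwheel '[[-1,0,0,-0.3,0,0,0],[-1,0,0,-0.8,0,0,0],[-1,0,0,-1,0,0,0],[-1,0,0,-1,0,0,0],[-1,0,0,-1,0,0,0]]' 
python3 -m handwheel '[[-1,0,0,-1,0,0,0],[-1,0,0,-1,0,0,0],[-1,-0.4,0,-0.8,0,0,0],[-1,-0.8,0.04,0,0,0,0],[-1,-1,0.1,0,0,0,0]]'
python3 -m handwheel '[[-1,-1,0.1,0,0,0,0],[-1,-1,0.1,0,0,0,0],[-1,-1,0.1,0,0,0,0],[-1,-1,0.1,0,0,0,0],[-1,-1,0.1,0,0,0,0]]' >/dev/null
python3 -m handwheel '[[-1,-1,0.1,0,0,0,0],[-1,-1,0.1,0,0,0,0],[-1,-1,0.1,0,0,0,0],[-1,-1,0.1,0,0,0,0],[-1,-1,0.04,0,0,0,0]]' 
python3 -c "
from h import *
delta([.4993,.159,.2695],-90)"
```

```text
clock: 39.35
tool_pos: [0.5269, -0.3112, 0.2266]
orientation: [-179.9, -0.0, -90.0]
force: [0.6, 0.8, 0.2]
opening: 0.0821
gripper_force: 0.0
clock: 39.98
tool_pos: [0.5266, -0.3112, 0.2257]
orientation: [-180.0, -0.0, -90.0]
force: [0.3, -0.1, 1.1]
opening: 0.0382
gripper_force: 30.0
clock: 40.6
tool_pos: [0.5263, -0.3111, 0.3294]
orientation: [-180.0, 0.0, -90.0]
force: [-0.3, 0.3, -1.0]
opening: 0.038
gripper_force: 30.0
clock: 41.22
tool_pos: [0.5225, -0.2551, 0.3975]
orientation: [180.0, 0.0, -90.1]
force: [-0.2, -0.0, -1.4]
opening: 0.0378
gripper_force: 30.0
clock: 42.48
tool_pos: [0.4986, -0.0048, 0.3972]
orientation: [179.9, 0.0, -90.0]
force: [-0.0, 0.2, -0.6]
opening: 0.0385
gripper_force: 30.0
now [ 0.4986 -0.0048  0.3972] [179.92   0.   -90.01] clock 42.475
shift [-6.55 -0.03  5.11]
turn [ 0.01  0.   -0.  ]
```

```bash
python3 -m handwheel '[[-1,-1,0,0,0,0,0],[-1,-1,0,0,0,0,0],[-1,-1,0,0,0,0,0],[-1,-1,0,0,0,0,0],[-1,-1,0,0,0,0,0]]' >/dev/null
python3 -m handwheel '[[-1,-1,0,0,0,0,0],[-1,-0.45,0,0,0,0,0],[-1,0,0,0,0,0,0],[-1,0,0,0,0,0,0]]'
python3 - <<'E'
from h import *
s,o=wrist();cv2.imwrite("pics/w7.png",s["color"][...,::-1])
for X in [(.4993,.159,.081)]: print(np.round(proj(s,np.array(X)),1))
delta([.4993,.159,.2697],-90)
E
```

```text
clock: 43.6
tool_pos: [0.4994, 0.1547, 0.3979]
orientation: [180.0, -0.0, -90.0]
force: [-0.4, 0.0, -0.1]
opening: 0.0384
gripper_force: 30.0
[316.5 189.7]
now [0.4995 0.1545 0.398 ] [ 1.7998e+02 -1.0000e-02 -9.0050e+01] clock 43.65
shift [-0.18  0.01  5.13]
turn [ 0.   -0.   -0.01]
```

View pics/w7.png

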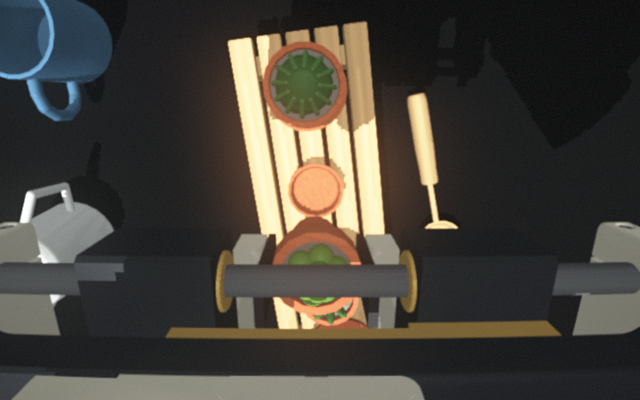

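The S saucer is at (317,190), against a prediction of (316.5,189.7). L is in its saucer above it. Lowering S.

```bash
python3 -m handwheel '[[-1,-0.18,0,0.8,0,0,0],[-1,0,0,1,0,0,0],[-1,0,0,1,0,0,0],[-1,0,0,1,0,0,0],[-1,0,0,0.7,0,0,0]]' 
python3 -m handwheel '[[-1,0,0,0.3,0,0,0],[-1,0,0,0.15,0,0,0],[-1,0,0,0.07,0,0,0],[-1,0,0,0.03,0,0,0],[-1,0,0,0,0,0,0]]'
python3 -m handwheel '[[-1,0,0,0.02,0,0,0],[-1,0,0,0.0,0,0,0]]'
python3 -m handwheel '[[-1,0,0,0.02,0,0,0],[-1,0,0,0,0,0,0]]'
```

```text
clock: 44.28
tool_pos: [0.4995, 0.1587, 0.2846]
orientation: [180.0, -0.0, -90.1]
force: [-0.4, -0.2, -0.7]
opening: 0.038
gripper_force: 30.0
clock: 44.9
tool_pos: [0.4998, 0.1597, 0.2723]
orientation: [-180.0, 0.0, -90.0]
force: [-0.1, 0.2, 0.1]
opening: 0.0381
gripper_force: 30.0
clock: 45.15
tool_pos: [0.4997, 0.1596, 0.2715]
orientation: [-180.0, 0.0, -90.0]
force: [0.1, 0.1, -0.5]
opening: 0.0382
gripper_force: 30.0
clock: 45.4
tool_pos: [0.4997, 0.1596, 0.2709]
orientation: [180.0, -0.0, -90.0]
force: [0.9, 0.3, -1.0]
opening: 0.0382
gripper_force: 30.0
```

```bash
python3 -m handwheel '[[-1,0,0,0.02,0,0,0],[-1,0,0,0.0,0,0,0]]'
python3 -m handwheel '[[-1,0,0,0.02,0,0,0],[-1,0,0,0,0,0,0]]'
python3 -m handwheel '[[-1,0,0,0.01,0,0,0],[-1,0,0,0,0,0,0]]'
```

```text
clock: 45.65
tool_pos: [0.4997, 0.1596, 0.2704]
orientation: [180.0, -0.0, -90.0]
force: [-0.6, -0.8, -1.2]
opening: 0.0381
gripper_force: 30.0
clock: 45.9
tool_pos: [0.4997, 0.1596, 0.2699]
orientation: [180.0, -0.0, -90.0]
force: [-0.4, -0.2, -0.3]
opening: 0.0381
gripper_force: 30.0
clock: 46.15
tool_pos: [0.4997, 0.1596, 0.2697]
orientation: [-180.0, 0.0, -90.0]
force: [0.8, -0.2, 0.0]
opening: 0.0383
gripper_force: 30.0
```

```bash
python3 -m handwheel '[[-1,0,0,0.02,0,0,0],[-1,0,0,0,0,0,0]]'
python3 -m handwheel '[[1,0,0,0,0,0,0],[1,0,0,0,0,0,0],[1,0,0,0,0,0,0],[1,0,0,-0.2,0,0,0],[1,0,0,-0.8,0,0,0]]' 
python3 -m handwheel '[[1,0,0,-1,0,0,0],[1,0,0,-1,0,0,0],[1,0,0,-1,0,0,0],[1,0,0,-1,0,0,0],[1,0.6,0,0,0,0,0]]'
python3 -m handwheel '[[1,1,0,0,0,0,0],[1,1,0,0,0,0,0],[1,1,0,0,0,0,0],[1,1,0,0,0,0,0],[1,1,0,0,0,0,0]]'>/dev/null
python3 -m handwheel '[[1,1,0,0,0,0,0],[1,1,0,0,0,0,0],[1,1,0,0,0,0,0],[1,1,0,0,0,0,0],[1,1,0,0,0,0,0]]'>/dev/null
python3 -m handwheel '[[1,1,0,0,0,0,0],[1,0.6,0,0,0,0,0],[1,0,0,0,0,0,0],[1,0,0,0,0,0,0]]'
python3 - <<'E'
from h import *
a=cv2.resize(snapshot("top")["color"][178:238,155:355,::-1],(800,240),interpolation=cv2.INTER_CUBIC)
b=cv2.resize(snapshot("side")["color"][150:340,170:437,::-1],(506,360),interpolation=cv2.INTER_CUBIC)
b=cv2.copyMakeBorder(b,0,0,0,294,cv2.BORDER_CONSTANT)
cv2.imwrite("pics/fin.png",np.vstack([a,b]))
E
```

```text
clock: 46.4
tool_pos: [0.4998, 0.1596, 0.2693]
orientation: [-180.0, 0.0, -90.0]
force: [-0.8, 0.4, 1.6]
opening: 0.0384
gripper_force: 30.0
clock: 47.02
tool_pos: [0.4994, 0.1594, 0.2937]
orientation: [179.9, -0.1, -90.0]
force: [1.0, -0.9, -0.1]
opening: 0.0824
gripper_force: 0.0
clock: 47.65
tool_pos: [0.5002, 0.145, 0.3965]
orientation: [-179.8, 0.1, -90.0]
force: [-0.7, 0.2, -0.9]
opening: 0.0875
gripper_force: 0.0
clock: 49.4
tool_pos: [0.4995, -0.1452, 0.394]
orientation: [180.0, 0.0, -90.0]
force: [0.5, 0.6, -0.1]
opening: 0.0877
gripper_force: 0.0
```

View pics/fin.png

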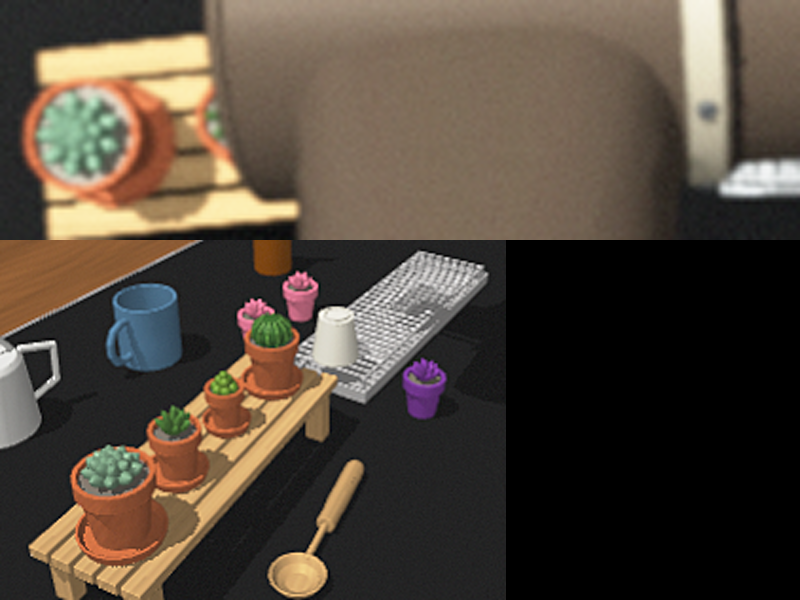

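The side view shows all four pots upright in their own saucers, at (118,520), (178,460), (227,410) and (272,365). The cup is still on the tray and the robot is clear, so I'm handing in.

```bash
python3 -c "
from plant import *
print(close_job())"
```

```text
the job is handed in; nothing more can be done
None
```

All four pots are upright in the saucers of their own size, the cup is still on the tray, and the job was handed in at about 49 s; the hand-in returned no verdict.

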